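Clamp the whetstone in its holder with the quarter-turn stop stud

ROBOT

A 6-joint arm with a two-finger parallel gripper is mounted at the origin on the work surface; the furniture and walls round the work are solid. World frame = base frame: x ahead of the robot, y to its left, z up, the work surface at z = 0. Lengths are in m, angles in rad, forces in N, time in s.
With the tool pointing down it reaches from about 0.325 to 0.875 m from the base axis. Payload 4.4 kg.
Tool frame: the origin (TCP) lies midway between the tips of the shut fingers; the grasp point (between the pads) lies 19 mm behind it; z points along the fingers, y is the line along which they close (so a half turn about z gives the same grasp; the last joint's range is limited). The gripper opens to 85 mm and grips with 20 to 120 N. Pads are 22 mm wide; open, the fingers measure 114 mm over their backs; the gripper's body (76 mm by 85 mm) begins 54 mm behind the grasp point. The pads swing forward as they close: fully open they stand 13 mm farther back than shut.
Start: joints at [1.103, 0.207, 1.542, -0, 1.393, -0.15], TCP at [0.18, 0.546, 0.201] pointing down, gripper open.
Joint ranges: [-2.73, 2.73], [-0.86, 2.22], [0.23, 2.46], [-1.11, 4.25], [0.08, 2.63], [-2.82, 2.82]. Speed limits (rad/s): [2.79, 2.79, 3.14, 3.14, 3.14, 3.14].

INTERFACE

Orientations are given as a unit quaternion [w, x, y, z].
In Python, from plant import ctrl, imaging, job, spotter gives the robot as it stands. The module is installed in compiled form; this text tells all that it offers.
- The arm moves only by the tool drive_tool, never from a script. Its argument "series" is a list of rows, each an object of numbers: "tx", "ty", "tz": the shift along the tool's x, y, z in m; "ax", "ay", "az": the turn, a rotation vector about the tool's x, y, z in rad. A call has 1 to 10 rows; each row shifts and turns the commanded pose from where the row before left it, along the tool's axes as they then stand; what a row does not reach is not made up. A row lasts 1/8 s, in which the tool goes at most 62.5 mm and 10.7 degrees, less where a joint would pass 70% of its speed; a pose out of reach is approached as far as the arm can. A call is refused whole if a number of a shift passes 0.0625 or a number of a turn 0.188, either way. A call with a gripper value outside its range is refused whole. "gripper" is the gripper's target within -1 to 1 (fully open at 1, half-way at 0, shut at -1), set as the call begins (left out, the last holds). The fingers move at their own pace and stop on an object; the grip force is fixed at half the most. Time passes only in rows, so rows that do not move let the fingers close. It gives the time, the measured TCP pose, the force, the opening and the grip force at its end, in the units of the state.
- ctrl.read_state(): the state, without advancing time (a new reading comes with each control period).
- imaging.camera(name): name is "side" or "top"; returns a dict with "pixels" (480x640x3 uint8, blue, green, red), "vertical_fov" (degrees; the focal length in pixels is half the picture's height over the tangent of half this angle, whatever the lens; pixels are square), "cx", "cy" (the principal point, pixels), "R" (3x3) and "t" (3): a world point X has camera coordinates R X + t. Camera axes: x right, y down, z forward; pixel columns grow to the right and rows downward; lengths in m; the calibration is good to about 2 mm. A picture is of the moment at which its call begins. There is no depth.
- job.close_job(): hands the job in; it is judged then, once.
Trained networks look in the newest picture that a camera, given by its name, has taken for a name from the list of things; names that differ only in an ending like _2 or _b are one class to them, and where a whole thing is asked for, a point or a joint stands for the part that bears it (a point fixed in the world has none). Each returns a list of dicts, best first, with "confidence" (0 to 1); they miss things now and then, are a little off and sometimes report something else, mostly with a low value. They report only what shows in the picture. A call takes as long as a camera call.
- spotter.find_in(name, camera): "location" ([column, row] in pixels, amid what is visible of it).
- spotter.place_of(name, camera): "location" ([column, row] in pixels: a listed point, or the origin of a listed thing).
The state is a dict: "clock": time; "joint_pos": joint angles; "joint_vel": joint speeds; "joint_torque": joint torques, N m; "eef_pos": TCP position; "tool_rot": TCP orientation; "ft_force": force on the tool from outside, world axes, zero at the start; "torque": the same for the moment, N m; "finger_gap": opening from 0.0 (shut) to 1.0 (fully open); "grasp_force": force on a finger pad.
Only numpy, scipy, OpenCV 4.12 (cv2) and the standard library are available. Lean on these libraries where they do the work, as an engineer would, in place of code of your own. Each camera call takes 0.05 s, during which the arm holds its last target. There are 200 camera calls.

TASK

Get the whetstone ready for sharpening: drop the T-head of the tall stop stud from the rack through the slot of the holder's track, in front of the stone's free end, and slide it along so that it pushes the stone home against the rubber pad of the end stop. Keeping it pressed firmly but gently (about 10 N; the stone is brittle, so never over 20 N), give the stud a quarter turn to lock its head under the track and let go, so that the stone stays tightly clamped. Leave the short stud and the other things where they are.

Things in the scene. Friction and masses are not known exactly. Their poses are not given: they have to be found in the camera images.
- stop_stud: Tall stop stud, loose, 0.16 kg, upright in either well of the rack, up to 7 deg askew. Origin: on its axis, underside of the boss; z up. Aluminium boss 28 mm in diameter, z 0 to 20 mm, rests on the track and bears on the stone; neck 11 mm. Black grip bar on top, 46 mm along x, 14 mm wide along y, z 36 to 58 mm: grasp across its width. Same after half a turn.
- stud_head (a point): Underside of the tall stud's T-head, 14 mm below its origin. Head 25 mm along the stud's x (as the bar), 9 mm wide, round ends, 6.5 mm thick; shank above it 9 mm in diameter, 7.5 mm long. Turned over 75 deg across, either way, it is caught under the lips and wedges lightly between the channel walls (0.1 to 0.3 N m), which holds it against sliding; let go, the clamping eases a few N.
- short_stud: Spare short stud in the other well of the rack; not to be used. Same head and origin; boss 20 mm in diameter, 8 mm high; bar z 12 to 34 mm, too low to turn beside the stone.
- stud_rack: Wooden rack, fixed, 160 x 50 x 20 mm, length along its x; origin under its centre. Two wells at x = -40 and +40 mm, 30 mm along x, 14 mm wide; the studs' bosses rest on its top, z = 20 mm.
- holder: Whetstone holder, fixed: wooden base 300 x 84 x 22 mm with inlaid steel T-track. Origin under its centre; x along the track from the free end (-x) to the end stop (+x). Top z = 22 mm (origin height of a seated stud). Cheeks 8 x 8 mm beside the stone's bed, inner faces at y = +/-28.5 mm, from x = -67 mm on. The stone's free end starts between x = -94 and -80 mm.
- slot (a point): A place to drop the stud: middle of the slot at the holder's top, at x = -120 mm of the holder. The slot, 11 mm wide with 1.5 mm chamfers, runs along the holder's x at y = 0 from x = -144 to +144 mm; lips 7 mm thick; below them a channel 24 mm wide and 9 mm deep.
- whetstone: Whetstone, 150 mm long (along its y), 50 mm wide, 22 mm high, about 0.33 kg, brittle, loose, lying lengthwise on the holder's bed. Origin: centre of its underside. Pushed at its free end it slides (friction 1 to 4 N; a stud pressed down on the track while sliding drags up to 6 N more) until its other end meets the rubber pad. Bears up to 20 N.
- end_pad (a joint): Compression of the end stop's rubber pad in m: 0 relaxed, 0.0035 at most, 8 N per mm; read as noisily as the rest. The end stop, an aluminium block of 22 x 50 x 20 mm, may be bolted at different places and is not measured: the pad's face lies between x = 77 and 117 mm of the holder, 7 to 61 mm beyond the stone; find it by pushing the stone until the force rises.
- tea_glass: Tea glass, 63 mm across, 88 mm high, at the right; a bystander. Origin at its foot's centre.
- chisel: Chisel with a dark turned handle, 235 mm long, lying at the right; a bystander. Origin near its middle.
- gouge: Gouge with a light turned handle, 190 mm long, lying at the right; a bystander. Origin near its middle.

How it is judged:
By the outcome, as a careful person would: the job done as asked, in the order asked, and still so for the second after the job is handed in, with the robot touching nothing.
It also fails if it takes over 51 s, if anything falls off the work surface, if the arm or the gripper's body presses on something with over 40 N, if the wrist force passes 120 N, or if a joint passes its speed limit or range.

## Working session

There is one attempt and no reset: what is moved stays moved. The work goes in short steps, Python scripts to look and compute and a tool call to move; the robot and the scene stay as the last step left them, time stands still between calls to the robot, and variables do not carry over. Pictures are saved under pics/ and viewed, at most 10 in all, crops included, and the job is handed in when it is done.

Besides the shell and the picture viewer there is one more tool, called after "Emit:" by a JSON object that holds its "method" and its "body". drive_tool: Moves the arm, as the interface text tells. Its arguments: {"type":"object","properties":{"series":{"type":"array"},"gripper":{"type":"number"}},"required":["series"]}

```bash
mkdir -p pics; cat > h.py <<'E'
import numpy as np, cv2
from plant import ctrl, imaging, job, spotter
def cam(n):
    c=imaging.camera(n); f=240/np.tan(np.radians(c["vertical_fov"])/2)
    return c["pixels"],f,c["cx"],c["cy"],np.array(c["R"]),np.array(c["t"])
def ray(C,p):
    _,f,cx,cy,R,t=C
    d=R.T@np.array([(p[0]-cx)/f,(p[1]-cy)/f,1]); return -R.T@t,d
def onz(C,p,z):
    o,d=ray(C,p); return o+d*(z-o[2])/d[2]
def proj(C,X):
    _,f,cx,cy,R,t=C; q=R@np.array(X)+t; return np.array([cx+f*q[0]/q[2],cy+f*q[1]/q[2]])
E
python3 - <<'E'
from h import *
for n in ("top","side"):
    C=cam(n); cv2.imwrite(f"pics/{n}0.png",C[0]); print(n,C[1:4],(-C[4].T@C[5]).round(3),C[4].round(2).tolist())
    for nm,z in (("stop_stud",.02),("stud_head",.006),("short_stud",.02),("stud_rack",0),("holder",0),("slot",.022),("whetstone",.022),("tea_glass",0)):
        for r in spotter.place_of(nm,n)[:2]: print(nm,np.round(r["location"],1),round(r["confidence"],2),onz(C,r["location"],z).round(4))
s=ctrl.read_state(); print(s)
E
```

```text
top (np.float64(463.8327012567791), 315.44686911009074, 239.99567372333325) [ 0.425 -0.069  1.042] [[-0.01, -1.0, 0.03], [-1.0, 0.01, -0.06], [0.06, -0.03, -1.0]]
stop_stud [138.4 299.2] 0.52 [0.3562 0.2899 0.02  ]
stud_head [142.9 298.7] 0.75 [0.3562 0.2851 0.006 ]
short_stud [172.5 278.2] 0.61 [0.401  0.2169 0.02  ]
stud_rack [160.  285.3] 0.76 [0.385  0.2499 0.    ]
holder [296.3 225.3] 0.71 [ 0.517  -0.0531  0.    ]
slot [245.9 250.5] 0.77 [0.4602 0.0573 0.022 ]
whetstone [294.7 225.9] 0.91 [ 0.5137 -0.0499  0.022 ]
tea_glass [475.3 222.4] 0.67 [ 0.5214 -0.46    0.    ]
side (np.float64(496.5836529135812), 323.9612958659814, 242.4015876728117) [0.452 0.745 0.772] [[-1.0, -0.02, -0.01], [-0.0, 0.66, -0.75], [0.02, -0.75, -0.66]]
stop_stud [386.9 400. ] 0.83 [0.3658 0.2905 0.02  ]
stud_head [388.2 405.2] 0.79 [0.3627 0.2919 0.006 ]
short_stud [364.4 365.5] 0.79 [0.4008 0.2223 0.02  ]
stud_rack [375.9 390.7] 0.78 [0.3814 0.2605 0.    ]
holder [305.2 265.9] 0.62 [ 0.5211 -0.0536  0.    ]
slot [330.6 296.8] 0.93 [0.4629 0.0592 0.022 ]
whetstone [309.1 263.8] 0.63 [ 0.5109 -0.0375  0.022 ]
tea_glass [311.7 168.2] 0.62 [ 0.5221 -0.4527  0.    ]
{'clock': 0.9, 'joint_pos': array([ 1.10249527e+00,  2.06567626e-01,  1.54147571e+00, -2.43793864e-05,
        1.39348178e+00, -1.50491808e-01]), 'joint_vel': array([-0.00053563,  0.00034179,  0.00177665, -0.0018986 ,  0.00083824,
       -0.00076897]), 'joint_torque': array([-5.80830801e-04, -3.83042300e+01, -2.91975403e+01, -3.22491542e-04,
        8.57545474e-04, -1.25050796e-06]), 'eef_pos': array([0.17970392, 0.54622052, 0.20121162]), 'tool_rot': array([2.17122580e-05, 1.58234605e-01, 9.87401544e-01, 2.85160128e-05]), 'ft_force': array([0.84343576, 0.3320258 , 0.27118227]), 'torque': array([-0.05126217,  0.02240963, -0.01820974]), 'grasp_force': 0.0, 'finger_gap': 0.999125401479326}
```

```bash
python3 - <<'E'
import cv2,numpy as np
a=cv2.imread("pics/top0.png");b=cv2.imread("pics/side0.png")
x=cv2.resize(a[190:340,100:400],(800,400),interpolation=cv2.INTER_CUBIC)
y=cv2.resize(b[310:430,300:460],(800,600),interpolation=cv2.INTER_CUBIC)
cv2.imwrite("pics/t1.png",x);cv2.imwrite("pics/s1.png",y)
E
```

```text
(no output)
```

View pics/t1.png

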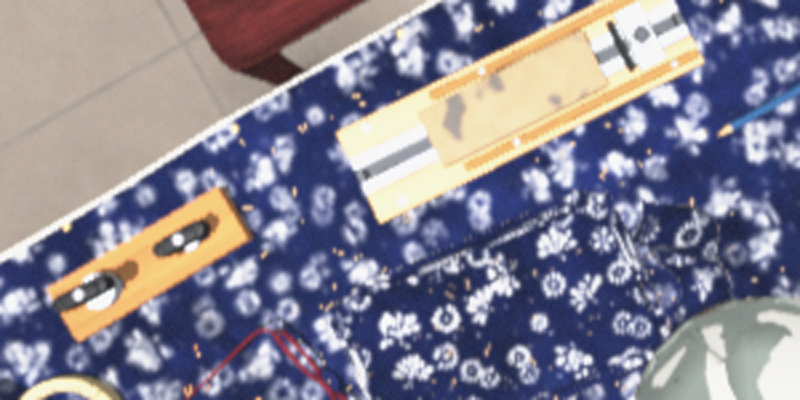

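View pics/s1.png

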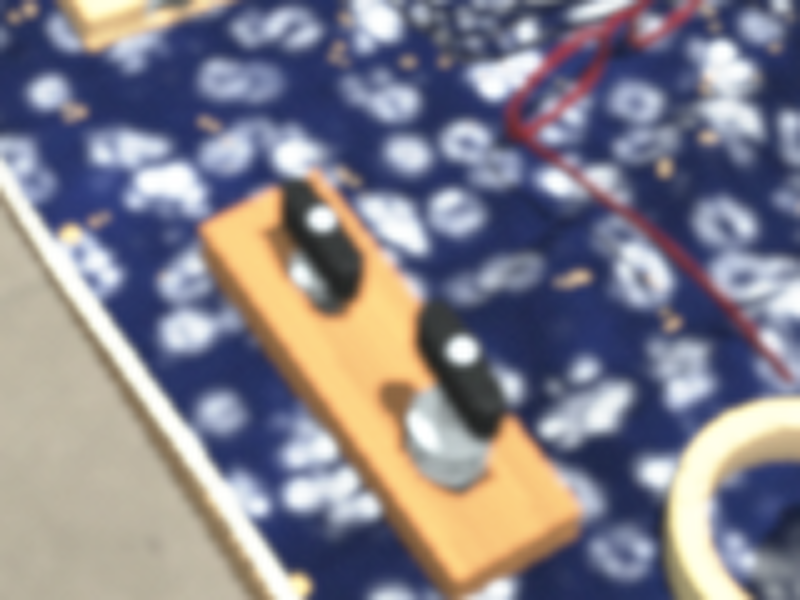

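View pics/side0.png

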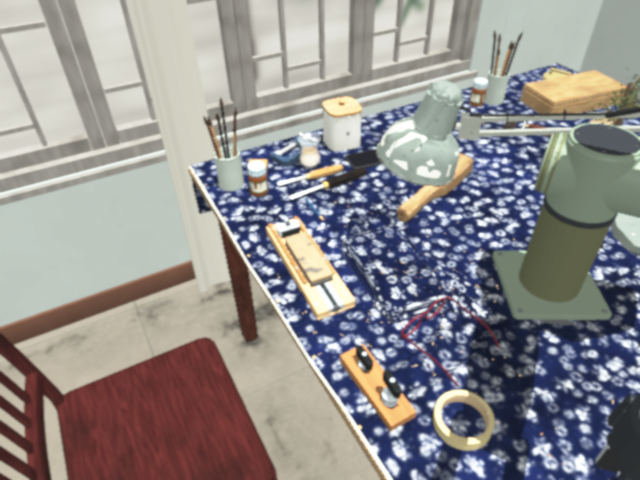

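Tall stud is in the left well of the top view (crop dot 90,287 → px 134,298) and in the nearer well of the side view (dot at px 392,380). The holder runs up-right in the top view. The lamp is at the lower right and away from the work area.

```bash
cat >> h.py <<'E'
def tri(obs):
    A=[];b=[]
    for C,p in obs:
        o,d=ray(C,p); d=d/np.linalg.norm(d); P=np.eye(3)-np.outer(d,d); A.append(P); b.append(P@o)
    x=np.linalg.lstsq(np.vstack(A),np.hstack(b),rcond=None)[0]
    return x,[np.linalg.norm(P@x-q).round(4) for P,q in zip(A,b)]
E
python3 - <<'E'
from h import *
T=cam("top");S=cam("side")
print("dot",tri([(T,(133.75,297.6)),(S,(392.4,380))]),"shortdot",tri([(T,(100+178*.375,190+241*.375)),(S,(364.2,353.8))]))
for n,C,seeds in (("top",T,((160,285),(294,226))),("side",S,((376,385),(309,264)))):
    hsv=cv2.cvtColor(C[0],cv2.COLOR_BGR2HSV); m=((hsv[...,0]>8)&(hsv[...,0]<30)&(hsv[...,1]>50)&(hsv[...,2]>130)).astype(np.uint8)
    m=cv2.morphologyEx(m,cv2.MORPH_OPEN,np.ones((2,2),np.uint8));m=cv2.morphologyEx(m,cv2.MORPH_CLOSE,np.ones((5,5),np.uint8))
    k,L=cv2.connectedComponents(m)
    for nm,s,z in zip(("rack","holder"),seeds,(.02,.022)):
        w=L[s[1]-15:s[1]+15,s[0]-15:s[0]+15]; l=np.bincount(w[w>0]).argmax()
        ys,xs=np.where(L==l); P=np.array([onz(C,(x,y),z)[:2] for x,y in zip(xs,ys)]).astype(np.float32)
        r=cv2.minAreaRect(P*1000); print(n,nm,r, (cv2.boxPoints(r)).round(0).tolist())
E
```

```text
dot (array([0.36117196, 0.28291076, 0.06769315]), [np.float64(0.0016), np.float64(0.0016)]) shortdot (array([0.39977377, 0.21999377, 0.0514356 ]), [np.float64(0.0025), np.float64(0.0025)])
top rack ((379.69366455078125, 246.46380615234375), (51.587852478027344, 174.6619873046875), 30.934545516967773) [[313.0, 308.0], [402.0, 158.0], [447.0, 185.0], [357.0, 335.0]]
top holder ((524.316650390625, -77.92807006835938), (85.94073486328125, 241.449951171875), 26.223134994506836) [[432.0, 11.0], [539.0, -205.0], [616.0, -167.0], [510.0, 49.0]]
side rack ((381.17279052734375, 261.1807556152344), (56.99312210083008, 166.28651428222656), 31.19454574584961) [[314.0, 318.0], [400.0, 175.0], [449.0, 205.0], [362.0, 347.0]]
side holder ((514.51123046875, -41.08531188964844), (91.98387145996094, 319.3606872558594), 26.096179962158203) [[403.0, 82.0], [543.0, -205.0], [626.0, -164.0], [486.0, 123.0]]
```

```bash
python3 - <<'E'
from h import *
for n,c in (("top",(133.75,297.6)),("side",(392.4,380))):
    C=cam(n); g=C[0].max(2); x0,y0=int(c[0])-16,int(c[1])-16
    m=(g[y0:y0+32,x0:x0+32]<75).astype(np.uint8)
    k,L,st,ce=cv2.connectedComponentsWithStats(m); d=[np.hypot(*(q-16)) if i else 99 for i,q in enumerate(ce)]; i=int(np.argmin(d))
    ys,xs=np.where(L==i); P=np.array([onz(C,(x+x0,y+y0),.072)[:2]*1000 for x,y in zip(xs,ys)])
    u,s,v=np.linalg.svd(P-P.mean(0)); print(n,len(xs),P.mean(0).round(1),cv2.minAreaRect(P.astype(np.float32)),"dir",v[0],np.degrees(np.arctan2(v[0][1],v[0][0])))
E
```

```text
top 2 [366.3 279.7] ((366.31524658203125, 279.7159423828125), (2.040647029876709, 0.0), -90.53553771972656) dir [-0.00935024 -0.99995629] -90.5357370732973
side 177 [362.3 292.9] ((363.01025390625, 290.70556640625), (16.02165412902832, 48.15987014770508), 17.870635986328125) dir [-0.33133637  0.9435127 ] 109.34990795305848
```

Emit:
{"method": "drive_tool", "body": {"series": [{"tx":-0.042,"ty":-0.032},{"tx":-0.042,"ty":-0.032},{"tx":-0.042,"ty":-0.032},{"tx":-0.042,"ty":-0.032},{"tx":-0.042,"ty":-0.032},{"tx":-0.042,"ty":-0.032},{"az":0.18},{"az":0.18},{"az":0.18},{"az":0.17}], "gripper": 0.3}}

```text
invalid input
```

Emit:
{"method": "drive_tool", "body": {"series": [{"tx":-0.042,"ty":-0.032,"tz":0,"ax":0,"ay":0,"az":0},{"tx":-0.042,"ty":-0.032,"tz":0,"ax":0,"ay":0,"az":0},{"tx":-0.042,"ty":-0.032,"tz":0,"ax":0,"ay":0,"az":0},{"tx":-0.042,"ty":-0.032,"tz":0,"ax":0,"ay":0,"az":0},{"tx":-0.042,"ty":-0.032,"tz":0,"ax":0,"ay":0,"az":0},{"tx":-0.042,"ty":-0.032,"tz":0,"ax":0,"ay":0,"az":0},{"tx":0,"ty":0,"tz":0,"ax":0,"ay":0,"az":0.18},{"tx":0,"ty":0,"tz":0,"ax":0,"ay":0,"az":0.18},{"tx":0,"ty":0,"tz":0,"ax":0,"ay":0,"az":0.18},{"tx":0,"ty":0,"tz":0,"ax":0,"ay":0,"az":0.18}], "gripper": 0.3}}

```text
clock: 2.35
eef_pos: [0.3592, 0.285, 0.2013]
tool_rot: [0.0, 0.499, 0.867, 0.0]
ft_force: [0.3, -0.0, 0.6]
finger_gap: 0.65
grasp_force: 0.0
```

Emit:
{"method": "drive_tool", "body": {"series": [{"tx":0,"ty":0.002,"tz":0.04,"ax":0,"ay":0,"az":0.1},{"tx":0,"ty":0,"tz":0.04,"ax":0,"ay":0,"az":0},{"tx":0,"ty":0,"tz":0.04,"ax":0,"ay":0,"az":0},{"tx":0,"ty":0,"tz":0.031,"ax":0,"ay":0,"az":0},{"tx":0,"ty":0,"tz":0,"ax":0,"ay":0,"az":0}]}}

```text
clock: 2.98
eef_pos: [0.3583, 0.2848, 0.0479]
tool_rot: [-0.002, 0.539, 0.842, -0.003]
ft_force: [-0.1, -0.3, 0.1]
finger_gap: 0.652
grasp_force: 0.0
```

```bash
python3 - <<'E'
from h import *
S=cam("side"); cv2.imwrite("pics/s2.png",cv2.resize(S[0][300:450,300:500],(800,600),interpolation=cv2.INTER_CUBIC)); print(ctrl.read_state()["eef_pos"])
E
```

```text
[0.36008188 0.28570415 0.04969504]
```

View pics/s2.png

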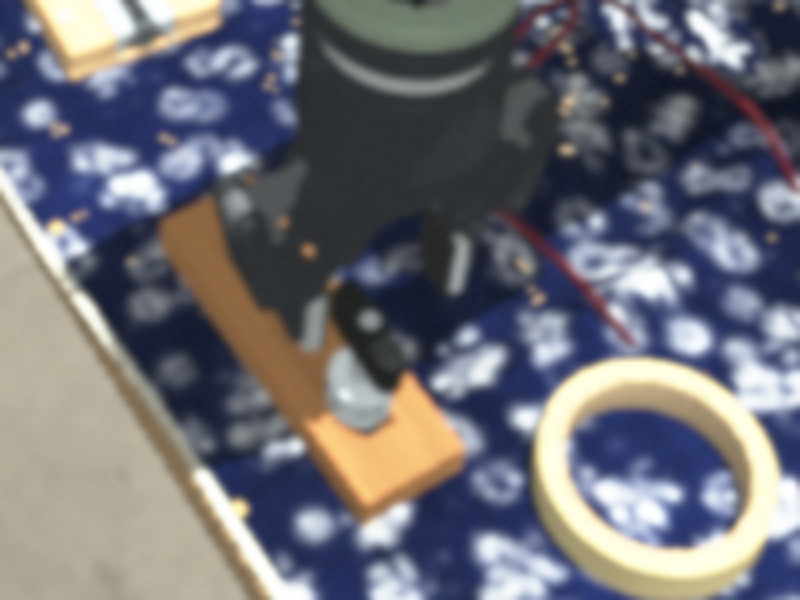

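```bash
python3 - <<'E'
from h import *
S=cam("side");T=cam("top")
print("dot side",onz(S,(392.5,380),.078).round(4),onz(S,(392.5,380),.068).round(4))
print("tips",[onz(S,p,.053).round(4) for p in ((378.75,386.25),(413.75,372.5))])
print("dot top",onz(T,(133.75,297.6),.078).round(4),onz(T,(133.75,297.6),.068).round(4))
print("boss low",onz(S,(300+365/4,300+432/4),.02).round(4))
for nm in("stop_stud","stud_head","stud_rack"): print(nm,[(np.round(r["location"],1),round(r["confidence"],2)) for r in spotter.place_of(nm,"side")[:2]])
print(onz(S,spotter.place_of("stop_stud","side")[0]["location"],.02))
E
```

```text
dot side [0.3607 0.2897 0.078 ] [0.3594 0.2831 0.068 ]
tips [array([0.3811, 0.2854, 0.053 ]), array([0.3205, 0.2583, 0.053 ])]
dot top [0.3634 0.279  0.078 ] [0.3628 0.2826 0.068 ]
boss low [0.3597 0.3052 0.02  ]
stop_stud [(array([387.9, 402.8]), 0.56)]
stud_head [(array([391.8, 403. ]), 0.95)]
stud_rack [(array([374.3, 385.7]), 0.91), (array([389. , 402.9]), 0.66)]
[0.36447707 0.29573238 0.02      ]
```

The side view shows the bar between the two open fingers (bar dot crop 370,320; fingers at 312,325 and 460,265). Closing.

Emit:
{"method": "drive_tool", "body": {"series": [{"tx":0.003,"ty":0,"tz":0,"ax":0,"ay":0,"az":0},{"tx":0,"ty":0,"tz":0,"ax":0,"ay":0,"az":0},{"tx":0,"ty":0,"tz":0,"ax":0,"ay":0,"az":0},{"tx":0,"ty":0,"tz":0,"ax":0,"ay":0,"az":0},{"tx":0,"ty":0,"tz":0,"ax":0,"ay":0,"az":0},{"tx":0,"ty":0,"tz":0,"ax":0,"ay":0,"az":0}], "gripper": -1}}

```text
clock: 4.08
eef_pos: [0.3595, 0.2888, 0.0501]
tool_rot: [-0.0, 0.539, 0.842, -0.0]
ft_force: [-0.0, 0.1, 0.7]
finger_gap: -0.002
grasp_force: 0.0
```

```bash
python3 - <<'E'
from h import *
S=cam("side"); T=cam("top")
a=cv2.resize(S[0][320:440,320:450],(433,400),interpolation=cv2.INTER_CUBIC);b=cv2.resize(T[0][230:350,90:200],(366,400),interpolation=cv2.INTER_CUBIC)
cv2.imwrite("pics/c3.png",np.hstack([a,b]))
E
```

```text
(no output)
```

View pics/c3.png

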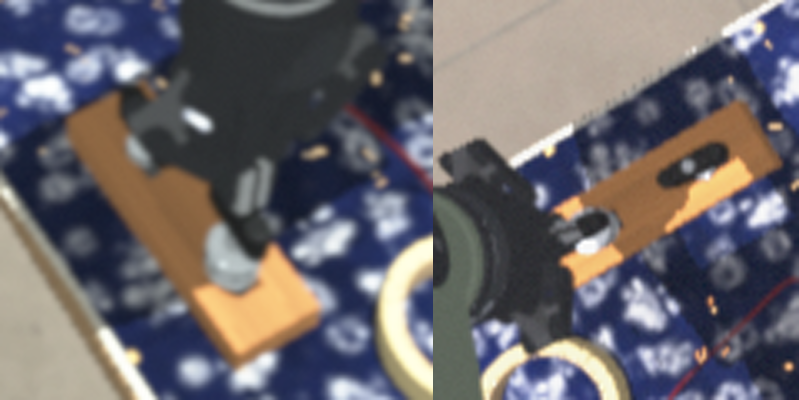

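The fingers shut fully without the bar. The side view puts them before it and the top view puts them beyond it, so they look too high or offset. I'll overlay projections to check.

```bash
python3 - <<'E'
from h import *
e=ctrl.read_state()["eef_pos"]; out=[]
for n,(r0,c0,h,w) in (("side",(340,350,80,80)),("top",(260,95,80,80))):
    C=cam(n); k=5; im=cv2.resize(C[0][r0:r0+h,c0:c0+w],(w*k,h*k),interpolation=cv2.INTER_CUBIC)
    def dr(X,col):
        p=((proj(C,X)-[c0,r0]+.5)*k).astype(int); cv2.circle(im,tuple(map(int,p)),3,col,-1)
    dr(e,(0,0,255)); dr(e+[0,0,.019],(0,255,255))
    for z,col in ((.02,(0,255,0)),(.078,(255,0,255))): dr([.361,.289,z],col)
    out.append(im); print(n,proj(C,e),[ (np.round(q["location"],1),round(q["confidence"],2)) for nm in ("stop_stud","stud_head") for q in spotter.place_of(nm,n)[:1]])
cv2.imwrite("pics/c4.png",np.hstack(out))
print(tri([(cam("side"),(396.5,382.4)),(cam("top"),(135,301.4))]))
E
```

```text
side [391.89228135 389.15728751] [(array([387.7, 399.6]), 0.94)]
top [133.8827918  298.60870078] [(array([138.6, 299.4]), 0.41), (array([142.1, 296.7]), 0.46)]
(array([0.35336401, 0.28273098, 0.06060995]), [np.float64(0.0011), np.float64(0.0011)])
```

View pics/c4.png

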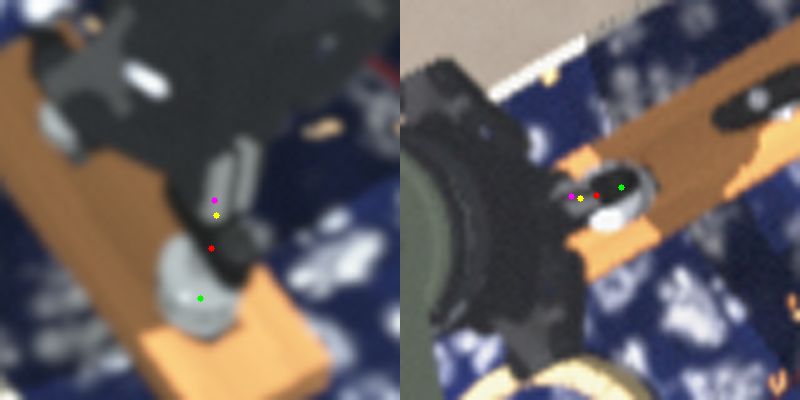

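Emit:
{"method": "drive_tool", "body": {"series": [{"tx":0,"ty":0,"tz":-0.015,"ax":0,"ay":0,"az":0},{"tx":0,"ty":0,"tz":-0.03,"ax":0,"ay":0,"az":0},{"tx":0,"ty":0,"tz":0,"ax":0,"ay":0,"az":0}]}}

```text
clock: 4.95
eef_pos: [0.3622, 0.2903, 0.0986]
tool_rot: [0.002, 0.539, 0.843, 0.003]
ft_force: [-0.6, -0.4, 0.3]
finger_gap: -0.0
grasp_force: 0.0
```

```bash
python3 - <<'E'
from h import *
s=ctrl.read_state();e=s["eef_pos"]; out=[]; print(e,s["finger_gap"],s["grasp_force"],s["ft_force"])
for n,(r0,c0,h,w) in (("side",(310,350,100,80)),("top",(250,75,100,80))):
    C=cam(n); k=5; im=cv2.resize(C[0][r0:r0+h,c0:c0+w],(w*k,h*k),interpolation=cv2.INTER_CUBIC)
    def dr(X,col):
        p=((proj(C,X)-[c0,r0]+.5)*k).astype(int); cv2.circle(im,tuple(map(int,p)),3,col,-1)
    dr(e,(0,0,255)); dr(e+[0,0,.019],(0,255,255))
    out.append(im)
cv2.imwrite("pics/c5.png",np.hstack(out))
E
```

```text
[0.36220842 0.29027684 0.09863692] -0.00043101043804829795 0.0 [-0.57280891 -0.42137417  0.31014208]
```

View pics/c5.png

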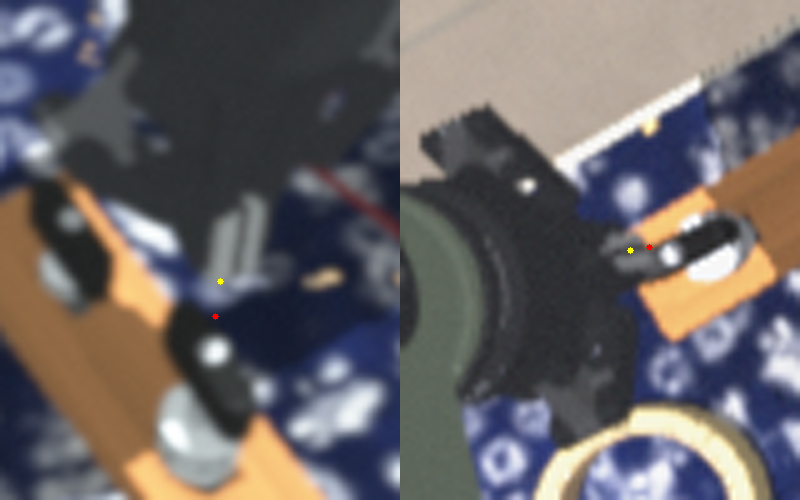

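```bash
python3 - <<'E'
from h import *
T=cam("top");S=cam("side");e=ctrl.read_state()["eef_pos"]
print(e,"proj",proj(S,e),proj(T,e))
print("tip",tri([(S,(396.3,367)),(T,(122.5,298.5))]))
print("dot",tri([(S,(392.5,379.5)),(T,(128.6,300.1))]))
print("short dot",tri([(S,(363.6,353.2)),(T,(100+178*.375,190+241*.375))]))
print(proj(S,[.362,.290,.078]),proj(T,[.362,.290,.078]))
# finer crops
for n,C,(r0,c0) in (("s",S,(345,375)),("t",T,(280,100))):
    cv2.imwrite(f"pics/f{n}.png",cv2.resize(C[0][r0:r0+50,c0:c0+50],(400,500),interpolation=cv2.INTER_NEAREST))
a=np.hstack([cv2.imread("pics/fs.png"),cv2.imread("pics/ft.png")]); cv2.imwrite("pics/c6.png",a)
E
```

```text
[0.35889018 0.28844244 0.09463946] proj [394.41773857 373.36789763] [125.96489104 300.48013108]
tip (array([0.3607677 , 0.28886179, 0.11254886]), [np.float64(0.0033), np.float64(0.0033)])
dot (array([0.35960775, 0.28909931, 0.07851767]), [np.float64(0.0011), np.float64(0.0011)])
short dot (array([0.4003303 , 0.21961941, 0.05264246]), [np.float64(0.003), np.float64(0.003)])
[391.73462029 380.16194263] [128.32809381 298.35618316]
```

View pics/c6.png

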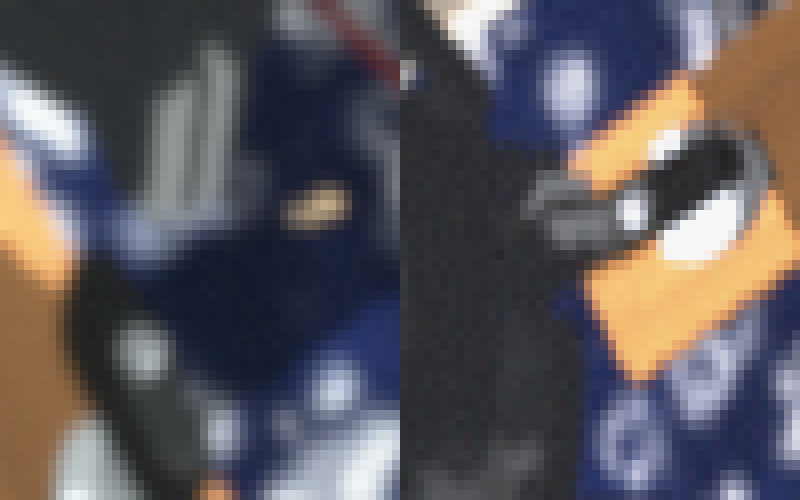

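The stud is undisturbed, with its bar dot at about (0.360, 0.289, 0.0785). The tips look well above the reported TCP. A gentle touch with shut fingers on the bar will give the true tip height.

Emit:
{"method": "drive_tool", "body": {"series": [{"tx":0,"ty":0,"tz":0.035,"ax":0,"ay":0,"az":0},{"tx":0,"ty":0,"tz":0.008,"ax":0,"ay":0,"az":0},{"tx":0,"ty":0,"tz":0.002,"ax":0,"ay":0,"az":0},{"tx":0,"ty":0,"tz":0.002,"ax":0,"ay":0,"az":0}]}}

```text
clock: 5.65
eef_pos: [0.3602, 0.2892, 0.0487]
tool_rot: [0.0, 0.539, 0.843, 0.001]
ft_force: [-0.4, -0.4, 0.5]
finger_gap: 0.002
grasp_force: 0.0
```

Emit:
{"method": "drive_tool", "body": {"series": [{"tx":0,"ty":0,"tz":0.002,"ax":0,"ay":0,"az":0},{"tx":0,"ty":0,"tz":0.002,"ax":0,"ay":0,"az":0}]}}

```text
clock: 5.9
eef_pos: [0.3621, 0.2902, 0.048]
tool_rot: [0.001, 0.539, 0.843, 0.002]
ft_force: [-5.2, -3.7, 26.4]
finger_gap: 0.001
grasp_force: 13.3
```

Contact at reported z≈0.047, while the bar top is at 0.078. So the real fingertips sit about 30 mm above the reported TCP. I'll back off, open and go deeper by that amount.

Emit:
{"method": "drive_tool", "body": {"series": [{"tx":0,"ty":0,"tz":-0.007,"ax":0,"ay":0,"az":0},{"tx":0,"ty":0,"tz":0,"ax":0,"ay":0,"az":0},{"tx":0,"ty":0,"tz":0,"ax":0,"ay":0,"az":0},{"tx":0,"ty":0,"tz":0,"ax":0,"ay":0,"az":0}], "gripper": 0.2}}

```text
clock: 6.4
eef_pos: [0.3591, 0.2886, 0.0507]
tool_rot: [-0.0, 0.539, 0.842, -0.0]
ft_force: [0.2, -0.9, 0.6]
finger_gap: 0.6
grasp_force: 0.0
```

Emit:
{"method": "drive_tool", "body": {"series": [{"tx":0,"ty":0,"tz":0.01,"ax":0,"ay":0,"az":0},{"tx":0,"ty":0,"tz":0.01,"ax":0,"ay":0,"az":0},{"tx":0,"ty":0,"tz":0.01,"ax":0,"ay":0,"az":0},{"tx":0,"ty":0,"tz":0,"ax":0,"ay":0,"az":0}]}}

```text
clock: 6.9
eef_pos: [0.3583, 0.2881, 0.0197]
tool_rot: [-0.001, 0.539, 0.842, -0.001]
ft_force: [-1.0, 0.7, -0.1]
finger_gap: 0.604
grasp_force: 0.0
```

Emit:
{"method": "drive_tool", "body": {"series": [{"tx":0,"ty":0,"tz":0,"ax":0,"ay":0,"az":0},{"tx":0,"ty":0,"tz":0,"ax":0,"ay":0,"az":0},{"tx":0,"ty":0,"tz":0,"ax":0,"ay":0,"az":0},{"tx":0,"ty":0,"tz":0,"ax":0,"ay":0,"az":0},{"tx":0,"ty":0,"tz":0,"ax":0,"ay":0,"az":0},{"tx":0,"ty":0,"tz":0,"ax":0,"ay":0,"az":0}], "gripper": -1}}

```text
clock: 7.65
eef_pos: [0.3601, 0.2891, 0.0217]
tool_rot: [0.0, 0.539, 0.842, 0.001]
ft_force: [-0.9, 0.6, 4.9]
finger_gap: 0.151
grasp_force: 60.1
```

Emit:
{"method": "drive_tool", "body": {"series": [{"tx":0,"ty":0,"tz":-0.015,"ax":0,"ay":0,"az":0},{"tx":0,"ty":0,"tz":-0.03,"ax":0,"ay":0,"az":0},{"tx":0,"ty":0,"tz":-0.03,"ax":0,"ay":0,"az":0},{"tx":-0.042,"ty":-0.001,"tz":0,"ax":0,"ay":0,"az":0},{"tx":-0.042,"ty":-0.001,"tz":0,"ax":0,"ay":0,"az":0},{"tx":-0.042,"ty":-0.001,"tz":0,"ax":0,"ay":0,"az":0},{"tx":-0.042,"ty":-0.001,"tz":0,"ax":0,"ay":0,"az":0},{"tx":-0.042,"ty":-0.001,"tz":0,"ax":0,"ay":0,"az":0},{"tx":-0.042,"ty":0,"tz":0,"ax":0,"ay":0,"az":-0.024},{"tx":0,"ty":0,"tz":0,"ax":0,"ay":0,"az":0}]}}

```text
clock: 8.9
eef_pos: [0.4616, 0.0556, 0.0967]
tool_rot: [0.0, 0.53, 0.848, -0.0]
ft_force: [0.0, 1.1, -1.9]
finger_gap: 0.15
grasp_force: 59.5
```

```bash
python3 - <<'E'
from h import *
e=np.mean([ctrl.read_state()["eef_pos"] for _ in range(3)],0); print(e,ctrl.read_state()["finger_gap"])
T=cam("top");S=cam("side"); O={}
for n,C in(("top",T),("side",S)):
    print(n,"tcp xy, origin-z est",proj(C,[e[0],e[1],e[2]-.015]).round(1))
    for nm in ("stud_head","stop_stud","slot","holder","whetstone"):
        r=spotter.place_of(nm,n)[:2]; O[n,nm]=r; print(nm,[(np.round(q["location"],1),round(q["confidence"],2)) for q in r])
for nm in ("stud_head","stop_stud","slot","whetstone"):
    if O["top",nm] and O["side",nm]: print(nm,tri([(T,O["top",nm][0]["location"]),(S,O["side",nm][0]["location"])]))
    for n,C in(("top",T),("side",S)):
        if nm=="slot" and O[n,nm]: print(onz(C,O[n,nm][0]["location"],.022))
# slot: dark line in steel, from initial pictures
for n,C in(("top",T),("side",S)):
    g=cv2.cvtColor(cv2.imread(f"pics/{n}0.png"),cv2.COLOR_BGR2HSV)
    pts=[]
    u=np.array([np.sin(np.radians(26.2)),-np.cos(np.radians(26.2))]); v=np.array([-u[1],u[0]]); c=np.array([.4615,.058])
    for a in np.arange(-.018,.019,.004):
        ys=np.arange(-.012,.0121,.001)
        val=[cv2.getRectSubPix(g[...,2],(1,1),tuple(map(float,proj(C,[*(c+a*u+y*v),.022]))))[0,0] for y in ys]
        w=np.clip(max(val)*.8-np.array(val,float),0,None); print(n,round(a,3),(w@ys/max(w.sum(),1e-9)*1000).round(1),[int(q) for q in val[::2]])
E
```

```text
[0.46159456 0.05563996 0.09665126] 0.14985221035496887
top tcp xy, origin-z est [243.1 248.9]
stud_head []
stop_stud [(array([473.4, 220.8]), 0.63)]
slot [(array([245.7, 250.3]), 0.83)]
holder [(array([294.4, 225.7]), 0.92)]
whetstone [(array([293.9, 224.6]), 0.62)]
side tcp xy, origin-z est [331.1 274.8]
stud_head [(array([329.9, 274.8]), 0.84)]
stop_stud [(array([330.2, 274.3]), 0.74)]
slot [(array([328.1, 296.9]), 0.83), (array([375.6, 385.1]), 0.48)]
holder [(array([306.3, 266.9]), 0.68)]
whetstone [(array([307.5, 261.9]), 0.59)]
stop_stud (array([ 0.53078631, -0.68405542, -0.6413589 ]), [np.float64(0.0559), np.float64(0.0559)])
slot (array([0.46439032, 0.0579166 , 0.02011073]), [np.float64(0.0037), np.float64(0.0037)])
[0.46066614 0.05771252 0.022     ]
[0.46800629 0.05948728 0.022     ]
whetstone (array([ 0.5159936 , -0.04802154,  0.01780758]), [np.float64(0.001), np.float64(0.001)])
top -0.018 -0.8 [247, 247, 245, 216, 171, 148, 148, 164, 202, 241, 247, 247, 247]
top -0.014 -0.8 [247, 247, 246, 210, 178, 167, 167, 172, 204, 238, 247, 247, 247]
top -0.01 -1.2 [247, 247, 246, 20
[... 728 characters left out ...]
, 254, 248, 214, 156, 122, 131, 171, 220, 248, 254]
side -0.01 2.8 [254, 254, 254, 253, 246, 212, 157, 118, 126, 168, 223, 250, 254]
side -0.006 2.8 [254, 254, 254, 253, 246, 215, 158, 117, 120, 168, 226, 249, 254]
side -0.002 2.7 [254, 254, 254, 253, 243, 209, 152, 114, 122, 168, 222, 247, 254]
side 0.002 2.7 [254, 254, 254, 252, 240, 202, 146, 108, 119, 166, 221, 248, 254]
side 0.006 2.6 [254, 254, 254, 252, 240, 202, 143, 109, 122, 169, 221, 249, 254]
side 0.01 2.8 [254, 254, 254, 253, 244, 208, 151, 115, 121, 163, 216, 248, 254]
side 0.014 2.9 [254, 254, 254, 253, 246, 213, 156, 114, 116, 160, 220, 249, 253]
side 0.018 2.8 [254, 254, 254, 253, 243, 204, 148, 109, 114, 161, 221, 249, 253]
```

Both views agree on the slot direction, 26.2° from −y. The lateral estimate averages about +1 mm. I'll shift sideways, descend and feel for the slot.

Emit:
{"method": "drive_tool", "body": {"series": [{"tx":0.003,"ty":0.002,"tz":0,"ax":0,"ay":0,"az":0},{"tx":0,"ty":0,"tz":0.03,"ax":0,"ay":0,"az":0},{"tx":0,"ty":0,"tz":0.025,"ax":0,"ay":0,"az":0},{"tx":0,"ty":0,"tz":0.003,"ax":0,"ay":0,"az":0},{"tx":0,"ty":0,"tz":0.002,"ax":0,"ay":0,"az":0},{"tx":0,"ty":0,"tz":0.001,"ax":0,"ay":0,"az":0}]}}

```text
clock: 10.25
eef_pos: [0.4624, 0.0615, 0.0362]
tool_rot: [0.001, 0.529, 0.849, 0.001]
ft_force: [0.5, -0.4, -1.5]
finger_gap: 0.154
grasp_force: 59.3
```

Emit:
{"method": "drive_tool", "body": {"series": [{"tx":0,"ty":0,"tz":0.001,"ax":0,"ay":0,"az":0},{"tx":0,"ty":0,"tz":0.001,"ax":0,"ay":0,"az":0}]}}

```text
clock: 10.5
eef_pos: [0.4617, 0.0615, 0.0338]
tool_rot: [0.0, 0.529, 0.849, 0.0]
ft_force: [0.2, 1.3, -1.8]
finger_gap: 0.15
grasp_force: 59.5
```

Emit:
{"method": "drive_tool", "body": {"series": [{"tx":0,"ty":0,"tz":0.0015,"ax":0,"ay":0,"az":0},{"tx":0,"ty":0,"tz":0.001,"ax":0,"ay":0,"az":0}]}}

```text
clock: 10.75
eef_pos: [0.4611, 0.0616, 0.0306]
tool_rot: [-0.0, 0.529, 0.849, 0.0]
ft_force: [-0.2, 0.3, -2.3]
finger_gap: 0.157
grasp_force: 59.4
```

Emit:
{"method": "drive_tool", "body": {"series": [{"tx":0,"ty":0,"tz":0.001,"ax":0,"ay":0,"az":0},{"tx":0,"ty":0,"tz":0.001,"ax":0,"ay":0,"az":0}]}}

```text
clock: 11.0
eef_pos: [0.4612, 0.0615, 0.0286]
tool_rot: [-0.0, 0.529, 0.849, -0.0]
ft_force: [0.0, -0.2, -1.0]
finger_gap: 0.148
grasp_force: 59.4
```

Emit:
{"method": "drive_tool", "body": {"series": [{"tx":0,"ty":0,"tz":0.002,"ax":0,"ay":0,"az":0},{"tx":0,"ty":0,"tz":0.0015,"ax":0,"ay":0,"az":0},{"tx":0,"ty":0,"tz":0.0005,"ax":0,"ay":0,"az":0}]}}

```text
clock: 11.38
eef_pos: [0.4611, 0.0616, 0.0245]
tool_rot: [-0.0, 0.529, 0.849, -0.0]
ft_force: [-0.6, -0.4, -1.8]
finger_gap: 0.151
grasp_force: 59.4
```

Emit:
{"method": "drive_tool", "body": {"series": [{"tx":0,"ty":0,"tz":0.0005,"ax":0,"ay":0,"az":0},{"tx":0,"ty":0,"tz":0.0005,"ax":0,"ay":0,"az":0}]}}

```text
clock: 11.62
eef_pos: [0.4612, 0.0615, 0.0237]
tool_rot: [0.0, 0.529, 0.849, 0.0]
ft_force: [-0.5, -0.9, 1.2]
finger_gap: 0.149
grasp_force: 60.0
```

Emit:
{"method": "drive_tool", "body": {"series": [{"tx":0,"ty":0,"tz":0.0005,"ax":0,"ay":0,"az":0},{"tx":0,"ty":0,"tz":0.0005,"ax":0,"ay":0,"az":0}]}}

```text
clock: 11.88
eef_pos: [0.4614, 0.0615, 0.0237]
tool_rot: [-0.0, 0.528, 0.849, -0.0]
ft_force: [-4.4, -0.8, 10.0]
finger_gap: 0.153
grasp_force: 61.2
```

Emit:
{"method": "drive_tool", "body": {"series": [{"tx":0,"ty":0,"tz":-0.0008,"ax":0,"ay":0,"az":0},{"tx":-0.003,"ty":0,"tz":0,"ax":0,"ay":0,"az":0},{"tx":-0.004,"ty":0,"tz":0,"ax":0,"ay":0,"az":0},{"tx":-0.003,"ty":0,"tz":0,"ax":0,"ay":0,"az":0},{"tx":0,"ty":0,"tz":0,"ax":0,"ay":0,"az":0}]}}

```text
clock: 12.5
eef_pos: [0.4661, 0.0523, 0.0237]
tool_rot: [0.0, 0.529, 0.849, 0.0]
ft_force: [-1.6, 2.7, 3.5]
finger_gap: 0.152
grasp_force: 60.3
```

```bash
python3 - <<'E'
from h import *
u=np.array([.4415,-.8973]); v=np.array([.8973,.4415]); c=np.array([.4625,.0585])+.12*u
s=ctrl.read_state(); e=s["eef_pos"][:2]-c; print("stud hx,hy",e@u,e@v,"F along/lat",s["ft_force"][:2]@u,s["ft_force"][:2]@v,s["ft_force"][2])
im=cv2.imread("pics/top0.png"); T=cam("top")
for y0 in (-.015,.015):
  for a0,a1 in ((-.106,-.06),(.04,.14)):
    print(y0,a0,[ (round((a-0)*1000),)+tuple(int(q) for q in cv2.getRectSubPix(im,(1,1),tuple(map(float,proj(T,[*(c+a*u+y0*v),.042]))))[0,0]) for a in np.arange(a0,a1,.003)])
E
```

```text
stud hx,hy -0.11286068311544685 0.0005511052446458345 F along/lat -3.1443723718478003 -0.23969581471115986 3.5272440810531895
-0.015 -0.106 [(-106, 247, 247, 247), (-103, 247, 247, 247), (-100, 247, 247, 247), (-97, 247, 247, 247), (-94, 247, 247, 247), (-91, 247, 247, 247), (-88, 247, 247, 247), (-85, 247, 247, 247), (-82, 242, 245, 247), (-79, 198, 232, 245), (-76, 189, 230, 245), (-73, 187, 229, 245), (-70, 188, 230, 245), (-67, 189, 230, 245), (-64, 189, 228, 244), (-61, 186, 222, 242)]
-0.015 0.04 [(40, 177, 222, 243), (43, 178, 223, 243), (46, 180, 225, 243), (49, 181, 226, 244), (52, 181, 225, 244), (55, 181, 225, 244), (58, 180, 225, 244), (61, 181, 224, 243), (64, 179, 223, 243), (67, 187, 220, 239), (70, 243, 242, 242), (73, 247, 247, 247), (76, 247, 247, 247), (79, 247, 247, 247), (82, 247, 247, 247), (85, 247, 247, 247), (88, 169, 165, 164), (91, 79, 78, 78), (94, 155, 151, 149), (97, 236, 232, 230), (100, 247, 247, 247), (103, 247, 247, 247), (106, 247, 247, 247), (109, 247, 247, 247), (112, 247, 247, 247), (115, 247, 247, 247), (118, 247, 247, 247), (121, 246, 244, 243)
[... 539 characters left out ...]
, 178, 222, 243), (46, 178, 224, 243), (49, 181, 224, 243), (52, 181, 226, 244), (55, 181, 225, 244), (58, 182, 224, 243), (61, 179, 221, 241), (64, 175, 215, 238), (67, 162, 202, 229), (70, 150, 198, 231), (73, 209, 244, 247), (76, 213, 244, 247), (79, 211, 245, 247), (82, 213, 245, 247), (85, 208, 243, 247), (88, 139, 176, 196), (91, 80, 86, 93), (94, 141, 154, 168), (97, 232, 232, 235), (100, 247, 247, 247), (103, 247, 247, 247), (106, 247, 247, 247), (109, 247, 247, 247), (112, 247, 247, 247), (115, 247, 247, 247), (118, 247, 247, 247), (121, 228, 245, 247), (124, 213, 245, 247), (127, 215, 245, 247), (130, 214, 245, 247), (133, 213, 245, 247), (136, 215, 245, 247), (139, 214, 245, 247)]
```

Top-view profile: stone spans about x −81 to +69 of the holder and the pad face is near +88, so about 37 mm of travel remains. I'll do the first 28 mm briskly.

Emit:
{"method": "drive_tool", "body": {"series": [{"tx":-0.004,"ty":0,"tz":-0.0003,"ax":0,"ay":0,"az":0},{"tx":-0.004,"ty":0,"tz":0,"ax":0,"ay":0,"az":0},{"tx":-0.004,"ty":0,"tz":0,"ax":0,"ay":0,"az":0},{"tx":-0.003,"ty":0,"tz":0,"ax":0,"ay":0,"az":0},{"tx":-0.003,"ty":0,"tz":0,"ax":0,"ay":0,"az":0},{"tx":-0.003,"ty":0,"tz":0,"ax":0,"ay":0,"az":0},{"tx":-0.003,"ty":0,"tz":0,"ax":0,"ay":0,"az":0},{"tx":-0.002,"ty":0,"tz":0,"ax":0,"ay":0,"az":0},{"tx":-0.002,"ty":0,"tz":0,"ax":0,"ay":0,"az":0},{"tx":0,"ty":0,"tz":0,"ax":0,"ay":0,"az":0}]}}

```text
clock: 13.8
eef_pos: [0.4773, 0.0282, 0.0237]
tool_rot: [-0.001, 0.529, 0.849, 0.0]
ft_force: [-2.4, 5.1, 5.4]
finger_gap: 0.152
grasp_force: 60.3
```

```bash
cat >> h.py <<'E'
def rep(shot=False):
    u=np.array([.4415,-.8973]); v=np.array([.8973,.4415]); c=np.array([.4625,.0585])+.12*u
    s=ctrl.read_state()
    e=s["eef_pos"][:2]-c; f=s["ft_force"]; print("hx,hy mm",(e@u*1000).round(1),(e@v*1000).round(1),"z",s["eef_pos"][2].round(4),"F along/lat/z",(f[:2]@u).round(1),(f[:2]@v).round(1),f[2].round(1),"clk",s["clock"],"tq",s["torque"].round(2),"pad",{k:q for k,q in s.items() if "pad" in k})
E
python3 -c "from h import *; rep()"
```

```text
hx,hy mm -86.3 -0.1 z 0.0237 F along/lat/z -5.6 0.1 5.4 clk 13.8 tq [ 1.04  0.47 -0.02] pad {}
```

Emit:
{"method": "drive_tool", "body": {"series": [{"tx":-0.002,"ty":0,"tz":-0.0004,"ax":0,"ay":0,"az":0},{"tx":-0.002,"ty":0,"tz":0,"ax":0,"ay":0,"az":0},{"tx":-0.001,"ty":0,"tz":0,"ax":0,"ay":0,"az":0},{"tx":-0.001,"ty":0,"tz":0,"ax":0,"ay":0,"az":0}]}}

```text
clock: 14.3
eef_pos: [0.4804, 0.0217, 0.0238]
tool_rot: [-0.0, 0.529, 0.849, -0.0]
ft_force: [-1.1, 2.2, -1.8]
finger_gap: 0.151
grasp_force: 59.4
```

Emit:
{"method": "drive_tool", "body": {"series": [{"tx":-0.001,"ty":0,"tz":0,"ax":0,"ay":0,"az":0}]}}

```text
clock: 14.42
eef_pos: [0.4809, 0.0207, 0.0238]
tool_rot: [0.0, 0.529, 0.849, -0.0]
ft_force: [0.3, 0.9, -2.3]
finger_gap: 0.153
grasp_force: 59.3
```

Emit:
{"method": "drive_tool", "body": {"series": [{"tx":-0.001,"ty":0,"tz":0,"ax":0,"ay":0,"az":0}]}}

```text
clock: 14.55
eef_pos: [0.4814, 0.0199, 0.024]
tool_rot: [0.0, 0.529, 0.849, -0.0]
ft_force: [-0.6, 0.7, -1.9]
finger_gap: 0.156
grasp_force: 59.3
```

Emit:
{"method": "drive_tool", "body": {"series": [{"tx":-0.001,"ty":0,"tz":0,"ax":0,"ay":0,"az":0},{"tx":-0.0005,"ty":0,"tz":0,"ax":0,"ay":0,"az":0}]}}

```text
clock: 14.8
eef_pos: [0.4822, 0.0188, 0.0242]
tool_rot: [0.0, 0.529, 0.849, -0.0]
ft_force: [0.5, 0.8, -2.8]
finger_gap: 0.156
grasp_force: 59.3
```

Emit:
{"method": "drive_tool", "body": {"series": [{"tx":-0.001,"ty":0,"tz":0,"ax":0,"ay":0,"az":0}]}}

```text
clock: 14.92
eef_pos: [0.4826, 0.018, 0.0242]
tool_rot: [-0.0, 0.529, 0.849, -0.0]
ft_force: [-0.5, 1.4, -3.2]
finger_gap: 0.151
grasp_force: 59.3
```

Emit:
{"method": "drive_tool", "body": {"series": [{"tx":-0.001,"ty":0,"tz":0.0002,"ax":0,"ay":0,"az":0},{"tx":-0.0005,"ty":0,"tz":0,"ax":0,"ay":0,"az":0}]}}

```text
clock: 15.18
eef_pos: [0.4832, 0.0171, 0.0241]
tool_rot: [-0.0, 0.529, 0.849, 0.0]
ft_force: [-2.0, 4.0, 1.1]
finger_gap: 0.151
grasp_force: 59.7
```

Emit:
{"method": "drive_tool", "body": {"series": [{"tx":-0.001,"ty":0,"tz":0,"ax":0,"ay":0,"az":0}]}}

```text
clock: 15.3
eef_pos: [0.4832, 0.0168, 0.0242]
tool_rot: [-0.001, 0.529, 0.849, 0.001]
ft_force: [-3.5, 6.5, 2.4]
finger_gap: 0.15
grasp_force: 59.9
```

```bash
python3 -c "from h import *; rep()"
```

```text
hx,hy mm -73.5 0.2 z 0.0242 F along/lat/z -7.4 -0.2 2.4 clk 15.3 tq [ 1.25  0.59 -0.07] pad {}
```

Emit:
{"method": "drive_tool", "body": {"series": [{"tx":-0.0008,"ty":0,"tz":-0.0001,"ax":0,"ay":0,"az":0},{"tx":0,"ty":0,"tz":0,"ax":0,"ay":0,"az":0}]}}

```text
clock: 15.55
eef_pos: [0.4833, 0.0166, 0.0242]
tool_rot: [-0.001, 0.529, 0.849, 0.001]
ft_force: [-2.4, 7.5, 1.4]
finger_gap: 0.151
grasp_force: 59.9
```

```bash
python3 -c "from h import *; rep()"
```

```text
hx,hy mm -73.3 0.1 z 0.0242 F along/lat/z -7.8 1.1 1.4 clk 15.55 tq [1.33 0.52 0.01] pad {}
```

Emit:
{"method": "drive_tool", "body": {"series": [{"tx":-0.001,"ty":0,"tz":0,"ax":0,"ay":0,"az":0},{"tx":0,"ty":0,"tz":0,"ax":0,"ay":0,"az":0}]}}

```text
clock: 15.8
eef_pos: [0.4833, 0.0164, 0.0242]
tool_rot: [-0.002, 0.529, 0.849, 0.001]
ft_force: [-3.6, 9.3, 3.4]
finger_gap: 0.148
grasp_force: 60.1
```

```bash
python3 -c "from h import *; rep()"
```

```text
hx,hy mm -73.1 0.1 z 0.0242 F along/lat/z -9.9 0.8 3.4 clk 15.8 tq [1.63 0.72 0.02] pad {}
```

Emit:
{"method": "drive_tool", "body": {"series": [{"tx":-0.001,"ty":0,"tz":-0.0001,"ax":0,"ay":0,"az":0},{"tx":0,"ty":0,"tz":0,"ax":0,"ay":0,"az":0.1},{"tx":0,"ty":0,"tz":0,"ax":0,"ay":0,"az":0.15},{"tx":0,"ty":0,"tz":0,"ax":0,"ay":0,"az":0.15}]}}

```text
clock: 16.3
eef_pos: [0.4835, 0.0162, 0.0238]
tool_rot: [-0.003, 0.689, 0.725, 0.001]
ft_force: [-2.5, 9.8, 0.1]
finger_gap: 0.152
grasp_force: 59.7
```

```bash
python3 -c "from h import *; rep()"
```

```text
hx,hy mm -72.8 0.1 z 0.0238 F along/lat/z -9.9 2.1 0.1 clk 16.3 tq [2.06 0.62 0.13] pad {}
```

Emit:
{"method": "drive_tool", "body": {"series": [{"tx":0,"ty":0,"tz":0,"ax":0,"ay":0,"az":0.15},{"tx":0,"ty":0,"tz":0,"ax":0,"ay":0,"az":0.15},{"tx":0,"ty":0,"tz":0,"ax":0,"ay":0,"az":0.15}]}}

```text
clock: 16.68
eef_pos: [0.4831, 0.0163, 0.0238]
tool_rot: [-0.003, 0.833, 0.553, -0.0]
ft_force: [-2.8, 10.8, 1.3]
finger_gap: 0.152
grasp_force: 60.0
```

```bash
python3 -c "from h import *; rep()"
```

```text
hx,hy mm -73.0 -0.2 z 0.0238 F along/lat/z -10.9 2.2 1.3 clk 16.675 tq [2.07 0.78 0.17] pad {}
```

Emit:
{"method": "drive_tool", "body": {"series": [{"tx":-0.0005,"ty":0.0006,"tz":0,"ax":0,"ay":0,"az":0},{"tx":0,"ty":0,"tz":0,"ax":0,"ay":0,"az":0.15},{"tx":0,"ty":0,"tz":0,"ax":0,"ay":0,"az":0.15},{"tx":0,"ty":0,"tz":0,"ax":0,"ay":0,"az":0.1}]}}

```text
clock: 17.18
eef_pos: [0.4821, 0.0161, 0.0238]
tool_rot: [-0.004, 0.926, 0.377, -0.002]
ft_force: [-6.9, 11.9, 5.6]
finger_gap: 0.154
grasp_force: 60.9
```

```bash
python3 -c "from h import *; rep()"
```

```text
hx,hy mm -73.3 -1.1 z 0.0238 F along/lat/z -13.7 -0.9 5.6 clk 17.175 tq [2.31 1.36 0.21] pad {}
```

Emit:
{"method": "drive_tool", "body": {"series": [{"tx":0,"ty":0,"tz":-0.0001,"ax":0,"ay":0,"az":0.1},{"tx":0,"ty":0,"tz":0,"ax":0,"ay":0,"az":0.1}]}}

```text
clock: 17.42
eef_pos: [0.4818, 0.0161, 0.0238]
tool_rot: [-0.004, 0.959, 0.283, -0.003]
ft_force: [-6.6, 11.6, 6.6]
finger_gap: 0.157
grasp_force: 61.0
```

```bash
python3 -c "from h import *; rep()"
```

```text
hx,hy mm -73.4 -1.4 z 0.0238 F along/lat/z -13.3 -0.8 6.6 clk 17.425 tq [2.39 1.42 0.26] pad {}
```

Emit:
{"method": "drive_tool", "body": {"series": [{"tx":0,"ty":0,"tz":0,"ax":0,"ay":0,"az":0.1},{"tx":0,"ty":0,"tz":0,"ax":0,"ay":0,"az":0.04},{"tx":0,"ty":0,"tz":0,"ax":0,"ay":0,"az":0}]}}

```text
clock: 17.8
eef_pos: [0.4818, 0.0162, 0.0238]
tool_rot: [-0.004, 0.976, 0.217, -0.003]
ft_force: [-7.0, 11.9, 6.6]
finger_gap: 0.151
grasp_force: 61.0
```

```bash
python3 -c "from h import *; rep()"
```

```text
hx,hy mm -73.6 -1.4 z 0.0238 F along/lat/z -13.7 -1.0 6.6 clk 17.8 tq [2.34 1.42 0.1 ] pad {}
```

Emit:
{"method": "drive_tool", "body": {"series": [{"tx":0,"ty":0,"tz":0,"ax":0,"ay":0,"az":0},{"tx":0,"ty":0,"tz":0,"ax":0,"ay":0,"az":0},{"tx":0,"ty":0,"tz":0,"ax":0,"ay":0,"az":0},{"tx":0,"ty":0,"tz":0,"ax":0,"ay":0,"az":0},{"tx":0,"ty":0,"tz":0,"ax":0,"ay":0,"az":0}], "gripper": 0.2}}

```text
clock: 18.42
eef_pos: [0.4855, 0.0123, 0.0244]
tool_rot: [0.0, 0.976, 0.217, 0.0]
ft_force: [0.1, -0.1, -1.2]
finger_gap: 0.601
grasp_force: 0.0
```

```bash
python3 -c "
from h import *
rep(); s=ctrl.read_state(); print(s['finger_gap'])"
```

```text
hx,hy mm -68.4 0.3 z 0.0244 F along/lat/z 0.2 -0.0 -1.2 clk 18.425 tq [-0.05 -0.   -0.  ] pad {}
0.6014693800340214
```

Free of contact. I'll lift straight up, move back and check.

Emit:
{"method": "drive_tool", "body": {"series": [{"tx":0,"ty":0,"tz":-0.02,"ax":0,"ay":0,"az":0},{"tx":0,"ty":0,"tz":-0.03,"ax":0,"ay":0,"az":0},{"tx":0,"ty":0,"tz":-0.05,"ax":0,"ay":0,"az":0},{"tx":0,"ty":0,"tz":-0.05,"ax":0,"ay":0,"az":0},{"tx":-0.05,"ty":0,"tz":0,"ax":0,"ay":0,"az":0},{"tx":-0.05,"ty":0,"tz":0,"ax":0,"ay":0,"az":0},{"tx":-0.04,"ty":0,"tz":0,"ax":0,"ay":0,"az":0},{"tx":0,"ty":0,"tz":0,"ax":0,"ay":0,"az":0}]}}

```text
clock: 19.42
eef_pos: [0.3567, -0.0472, 0.1739]
tool_rot: [0.0, 0.976, 0.216, -0.0]
ft_force: [-0.2, -0.1, -0.6]
finger_gap: 0.598
grasp_force: 0.0
```

```bash
python3 - <<'E'
from h import *
S=cam("side");T=cam("top"); rep()
a=cv2.resize(S[0][210:330,255:365],(366,400),interpolation=cv2.INTER_CUBIC);b=cv2.resize(T[0][180:280,220:340],(434,400),interpolation=cv2.INTER_CUBIC)
cv2.imwrite("pics/c7.png",np.hstack([a,b]))
E
```

```text
hx,hy mm -71.1 -139.4 z 0.1746 F along/lat/z 0.4 0.7 -0.2 clk 19.525 tq [ 0.02  0.01 -0.  ] pad {}
```

View pics/c7.png

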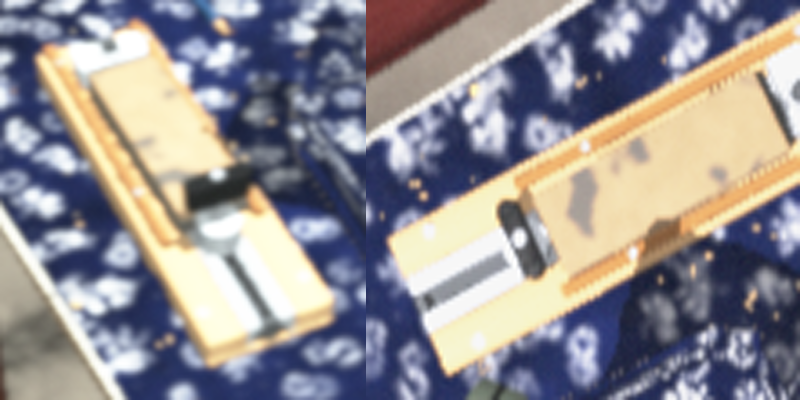

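The picture shows the bar crosswise on the track (top crop about 520,240), with the boss against the stone and the stone's far end against the pad (about 775,105). Handing in.

```bash
python3 -c "
from plant import job
print(job.close_job())"
```

```text
the job is handed in; nothing more can be done
None
```

The tall stud is locked crosswise in the track, with the stone seated against the end pad. I pushed with about 10–14 N at the wrist, let go at 18.4 s on the clock, and handed the job in; no verdict came back. One touch while I was finding the true fingertip height pressed the stud's bar with 26 N.

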